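# Jack up the heat block and hold it

### The arm

A 6-joint arm with a two-finger parallel gripper is mounted at the origin on a cart in front of the work surface, level with it; the furniture and walls round the work are solid. World frame = base frame: x ahead of the robot, y to its left, z up, the work surface at z = 0. Lengths are in mm, angles in rad, forces in N, time in s.
With the tool pointing down it reaches from about 275 to 825 mm from the base axis. Payload 5.2 kg.
Tool frame: the origin (TCP) lies between the finger pads, 19 mm behind the fingertips; this is the grasp point; z points along the fingers, y is the line along which they close (so a half turn about z gives the same grasp; the last joint's range is limited). The gripper opens to 93 mm and grips with 3 to 60 N. Pads are 15 mm wide; open, the fingers measure 128 mm over their backs; the gripper's body (75 mm by 188 mm) begins 65 mm behind the grasp point.
Start: joints at [-1.43, 0.259, 1.535, -0, 1.348, -0.203], TCP at [185.408, -517.812, 237.453] pointing down, gripper open.
Joint ranges: [-3.14, 3.14], [-0.91, 2.08], [0.19, 2.58], [-1.22, 4.36], [0.22, 2.71], [-3.12, 3.12]. Speed limits (rad/s): [2.57, 2.57, 3.14, 3.14, 3.14, 3.14].

### API

Orientations are given as [roll, pitch, yaw] about the fixed x, y, z axes, in that order (R = Rz(yaw) Ry(pitch) Rx(roll)).
In Python, from bench import robot gives the robot as it stands. The module is installed in compiled form; this text tells all that it offers. Calls block until the motion is done:
- robot.move_ptp(position, orientation): joint-space move of the TCP to a pose.
- robot.move_linear(position, ori=None, speed=150, f_stop=None): straight line of the TCP; ori=None keeps the orientation; speed is the mean speed in mm/s. With f_stop (N) it stops when the force on the tool has changed by that much, and returns True; else False.
- robot.move_j(angles): joint-space move.
- robot.move_gripper(opening): opening from 0.0 (shut) to 1.0 (fully open); the grip force is fixed at half the most; returns when the fingers have stopped.
- robot.sleep(seconds).
- robot.inverse_kinematics(position, orientation): joint angles nearest the present ones, or None.
- robot.get_image(name): name is "scene" or "top" or "wrist"; returns a dict with "img" (384x512x3 uint8, blue, green, red), "fovy" (degrees; the focal length in pixels is half the picture's height over the tangent of half this angle, whatever the lens; pixels are square), "cx", "cy" (the principal point, pixels), "eye" and "orientation" of the camera in the world. Camera axes: x right, y down, z forward; pixel columns grow to the right and rows downward; lengths in mm; the calibration is good to about 2 mm. A picture is of the moment at which its call begins. There is no depth.
A pose or a line that the arm cannot do raises robot.MotionError and nothing moves.
- robot.hand_in(): hands the job in; it is judged then, once.
Readings, each from a call of its own:
- robot.current_t(): time.
- robot.current_qpos(): joint angles.
- robot.current_joint_vel(): joint speeds.
- robot.current_joint_efforts(): joint torques, N m.
- robot.current_tcp_pos(): TCP position.
- robot.current_eef_rot(): TCP orientation.
- robot.current_contact_force(): force on the tool from outside, world axes, zero at the start.
- robot.current_ft_torque(): the same for the moment, N m.
- robot.current_gripper_width(): opening from 0.0 (shut) to 1.0 (fully open).
- robot.current_finger_force(): force on a finger pad.
Only numpy, scipy, OpenCV 4.12 (cv2) and the standard library are available. Lean on these libraries where they do the work, as an engineer would, in place of code of your own. Each camera call takes 0.05 s, during which the arm holds its last target. There are 200 camera calls.

### The job

The front of the heat block on its tilting stand has to be held up so that a colleague can get underneath. Stand the hand jack flat on the cart with its saddle centred under the round pad of the lift lug, then, lifting only with the jack, pump its handle twice: one full stroke down as a trial, let the handle come right up so that the unit rests again, then press it fully down once more. Finish while still holding the handle down with the front of the unit up on the jack, keep the robot off the unit and its stand, and do not shift the things standing around.

Things in the scene. Friction and masses are not known exactly. Their poses are not given: they have to be found in the camera images.
- stand: Fixed grey stand with a hinged aluminium plate that carries a cream heat block unit with keypad (151 x 231 mm, its top 143 above the cart). Origin: centre of the stand's underside, on the cart. x points from its front to its back, z up; the front (-x, keypad side) faces the right edge of the cart. The unit's front face is 75 in front of the origin.
- module (a joint): Tilt of the hinged plate with the heat block, rad: 0 resting level, grows as its front is lifted (0.085 when the jack is fully up). The hinge runs along the back, 206 behind the lift pad; the front weighs about 9 N at the lift pad.
- lift_point (a point): Centre of the underside of the lift pad: dark round boss, 24 diameter, 4 high, under the end of the one thick steel lug (30 wide, 8 thick) that sticks out 65 in front of the unit, 140 in front of the stand's origin, at any place along the middle of the front. Pad 68 above the cart, lug's top 80. The lug does not shift in use. The two small thin tabs at the plate's corners are no lift points.
- jack: Loose hand jack, 0.5 to 0.85 kg. Origin: underside of its base plate, straight below the saddle; x points from pump handle to saddle, z up. Dark base plate 205 x 60 x 8 (x -175 to +30). Grey pump block 36 wide (y), x -75 to -25, up to 46 high, handle's pivot at (-50, 0, 56): grip the block from above across the 36, the handle passes between the fingers.
- jack_grip (a point): Middle of the pump block in the jack, 34 above the jack's underside, 50 behind the saddle: a TCP here has its fingertips 15 above the underside, clear of the base plate.
- saddle_top (a point): Centre of the top of the jack's round flat saddle, 32 diameter. 58 above the cart when the handle is up (10 below the lift pad); rises 50 mm per rad of handle.
- jack_handle (a joint): Pump handle of the jack, rad: 0 up (handle rises 0.55 rad from level towards the jack's -x), 0.55 fully down (level, at its stop). A spring returns it when let go; about 2 to 3 N at the paddle unloaded, 6 to 8 N lifting.
- paddle (a point): Centre of the top face of the black paddle (36 long, 34 wide) at the end of the pump handle: the place to press. 112 out from the handle's pivot and 6 above its line; about 119 above the cart when up, 62 when down; turns about the pivot at (-50, 0, 56) of the jack.
- rack_of_tips: Bystander: white rack of pipette tips, 80x100x72, back of the cart (mm); origin at the centre of its underside
- bottle: Bystander: reagent bottle 190 tall, back right (mm); origin at the centre of its underside
- jar: Bystander: small white screw-cap jar 34x60, back (mm); origin at the centre of its underside
- vial: Bystander: small vial 21x49, back (mm); origin at the centre of its underside
- tin: Bystander: flat round tin 71x30, back left (mm); origin at the centre of its underside
- dish: Bystander: petri dish 63x15, right edge (mm); origin at the centre of its underside

How it is judged:
By the outcome, as a careful person would: the job done as asked, in the order asked, and still so for the second after the job is handed in, while the arm keeps its last pose, push and grip.
It also fails if it takes over 58 s, if anything falls off the work surface, if the arm or the gripper's body presses on something with over 40 N, if the wrist force passes 120 N, or if a joint passes its speed limit or range.

## Working session

There is one attempt and no reset: what is moved stays moved. The work goes in short steps, each a Python script; the robot and the scene stay as the last script left them, time stands still between calls to the robot, and variables do not carry over. Pictures are saved under pics/ and viewed, at most 10 in all, crops included, and the job is handed in when it is done.

```bash
mkdir -p pics
cat > h.py <<'E'
from bench import robot
import numpy as np, cv2
from scipy.spatial.transform import Rotation as R
def grab(name,fn=None):
    d=robot.get_image(name)
    if fn: cv2.imwrite('pics/'+fn,d['img'])
    return d
def mat(o):
    o=np.array(o,float)
    return o if o.shape==(3,3) else (R.from_quat(o).as_matrix() if o.size==4 else R.from_euler('xyz',o).as_matrix())
def ray(d,u,v):
    f=d['img'].shape[0]/2/np.tan(np.radians(d['fovy'])/2)
    r=mat(d['orientation'])@np.array([(u-d['cx'])/f,(v-d['cy'])/f,1]); return np.array(d['eye'],float),r
def onz(d,u,v,z):
    e,r=ray(d,u,v); return e+r*(z-e[2])/r[2]
def proj(d,p):
    f=d['img'].shape[0]/2/np.tan(np.radians(d['fovy'])/2)
    c=mat(d['orientation']).T@(np.array(p,float)-np.array(d['eye'])); return np.array([d['cx']+f*c[0]/c[2],d['cy']+f*c[1]/c[2]])
E
python3 - <<'E'
from h import *
a=grab('scene','s0.png');b=grab('top','t0.png')
for d in(a,b):print(d['eye'],d['orientation'],d['fovy'],d['cx'],d['cy'])
print(robot.current_t(),robot.current_eef_rot())
E
```

```text
[ 470.94254492 -647.06537402  415.63534505] [-1.94054045 -0.00233493 -0.14161182] 57.67642018128838 249.67706031817556 191.19052248685853
[ 473.00095835  134.53708876 1159.14511615] [-3.02295403e+00 -1.03359425e-03 -1.54811931e+00] 43.561852453577714 263.4556412010479 197.1689284655501
0.1 [-3.14001497e+00 -3.21706935e-04  3.43805169e-01]
```

View pics/s0.png

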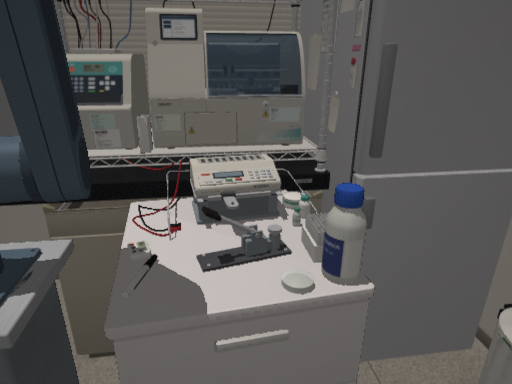

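View pics/t0.png

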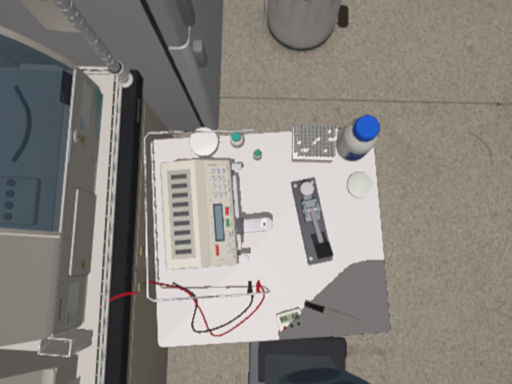

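Scene and top views: the stand is at the top-image left with its lug end near (265,224). The jack has its saddle at (307,188) and its paddle at (322,247). I'll zoom in for detail.

Run:
```python
from h import *
d=grab('top')
c=d['img'][130:280,140:340]
cv2.imwrite('pics/c1.png',cv2.resize(c,None,fx=4,fy=4,interpolation=cv2.INTER_CUBIC))
for n,u,v,z in [('lugend',271,224,80),('lugdot',264,224,80),('saddle',307,188,58),('paddle',322,247,119),('dish',359,185,15),('bot',366,128,190),('unitBR',232,160,143),('unitFR',238,264,143)]:print(n,onz(d,u,v,z).round(1))
```

```text
lugend [541.3 118.   80. ]
lugdot [541.  133.7  80. ]
saddle [627.9  36.2  58. ]
paddle [491.8   7.8 119. ]
dish [644.1 -92.7  15. ]
bot [737.3 -72.5 190. ]
unitBR [673.  205.7 143. ]
unitFR [451.9 186.3 143. ]
```

View pics/c1.png

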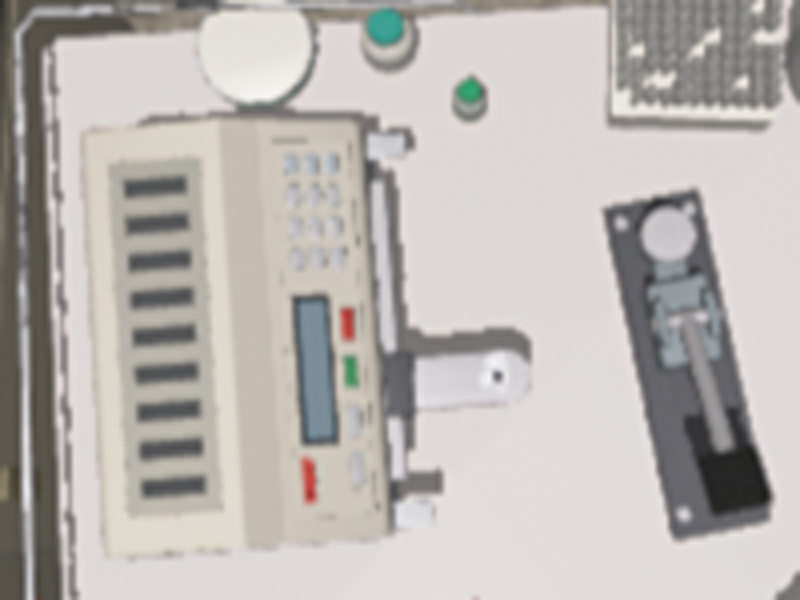

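The crop shows the lug dot (pad centre) at top-image pixel (264.3,224.3). The saddle is about (307.0,188.5), and the jack axis is about 0.23 rad from world x. I'll refine these with the wrist camera.

Run:
```python
from h import *
robot.move_ptp([480,30,330],[np.pi,0,0.23])
d=grab('wrist','w1.png')
print(d['eye'],d['orientation'],d['fovy'],robot.current_qpos(),robot.current_t())
for p in([541,133.7,80],[628,36,58]):print(proj(d,p))
```

```text
[562.48376081  48.20088711 478.09069346] [ 2.83724841e+00  5.90860178e-04 -1.34185456e+00] 64.44091328956358 [-1.71503728e-01  8.41213920e-02  1.52476253e+00 -2.11599240e-04
  1.53306493e+00  1.17053854e+00] 2.45
[185.92347333 101.11393186]
[277.85033733  48.87879689]
```

View pics/w1.png

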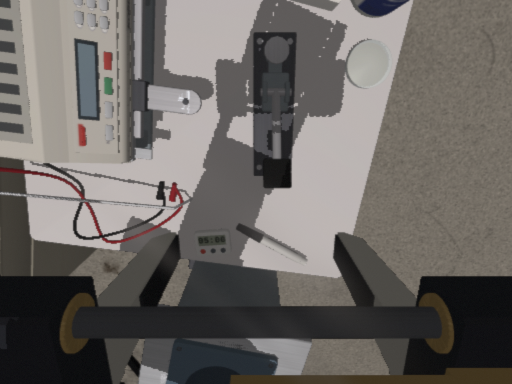

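Wrist view: the saddle is at about (277,49), and the base plate runs x 253–296, y 33–176, aligned with the picture. The lug dot is at about (190,101). Next I'll take sub-pixel measurements.

Run:
```python
from h import *
from scipy.optimize import least_squares
d=grab('wrist');t=grab('top')
def tri(a,b):
    (e1,r1),(e2,r2)=ray(d,*a),ray(t,*b)
    s=np.linalg.lstsq(np.c_[r1,-r2],e2-e1,rcond=None)[0]; p,q=e1+s[0]*r1,e2+s[1]*r2
    return ((p+q)/2).round(1),np.linalg.norm(p-q).round(1)
g=cv2.cvtColor(d['img'],cv2.COLOR_BGR2GRAY).astype(int)
L=[];Rr=[]
for v in range(40,170,5):
    row=g[v,235:315]
    print(v,[int(x) for x in row[10:70:3]]) if v in(50,100,140) else 0
    gr=np.diff(g[v,235:315]);
    L.append((v,235+np.argmin(gr[:30])+.5))
L=np.array(L);k=np.polyfit(L[:,0],L[:,1],1)
print('left edge',k,np.median(abs(L[:,1]-np.polyval(k,L[:,0]))))
a,b=[onz(d,np.polyval(k,v),v,8)for v in(40,168)]
print('edge pts',a,b,'yaw',np.arctan2(*(a-b)[[1,0]]))
# saddle circles
for n,dd,(x0,y0,x1,y1) in(('w',d,(260,32,294,66)),('t',t,(296,176,318,200))):
    gg=cv2.cvtColor(dd['img'],cv2.COLOR_BGR2GRAY)[y0:y1,x0:x1]
    th,m=cv2.threshold(gg,0,255,cv2.THRESH_OTSU)
    print(n,th);print('\n'.join(''.join('#' if x else '.' for x in r) for r in m))
print('lug',tri((190,101),(264.3,224.3)),'saddle',tri((277,49.5),(307,188.5)))
cv2.imwrite('pics/c2.png',cv2.resize(d['img'][20:200,120:320],None,fx=3,fy=3,interpolation=cv2.INTER_CUBIC))
```

```text
50 [105, 93, 92, 36, 37, 44, 40, 82, 82, 83, 83, 81, 83, 82, 80, 35, 36, 89, 92, 93]
100 [92, 92, 92, 37, 35, 37, 56, 56, 59, 65, 71, 71, 60, 50, 56, 37, 47, 92, 93, 92]
140 [183, 183, 183, 76, 81, 82, 82, 72, 35, 71, 123, 118, 48, 33, 35, 35, 91, 177, 183, 183]
left edge [6.27008547e-02 2.43957778e+02] 1.5675213675213797
edge pts [636.79143095  79.87341177   8.        ] [462.14626801  28.06927723   8.        ] yaw 0.28835766409446995
w 60.0
.....###..........................
..................................
..................................
..................................
...............####...............
............###########...........
#.........##############.....###..
###......################...####..
####....##################.######.
####...##########################.
###....##########################.
##....##########################..
......#######################.....
.....########################.....
.....########################.....
.....########################.....
.....########################.....
#....########################.....
.....###################
[... 501 characters left out ...]
..................................
t 92.0
######################
#################.####
############.......###
#######............###
###................###
.#.............##..###
.........####.####..##
.......##########...##
......###########...##
#....############...##
#....############....#
....##############...#
....##############...#
....##############...#
.....#############...#
.....############.....
.....############.....
......##########......
.......########.......
.........#####........
......................
......................
......................
......................
lug (array([541.4, 132.9,  59.6]), np.float64(0.4)) saddle (array([625.3,  37.1,  69.2]), np.float64(0.2))
```

View pics/c2.png

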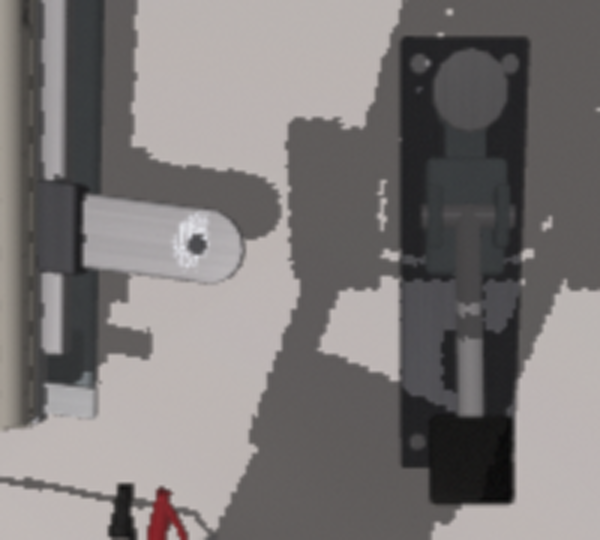

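Crop c2 gives these wrist pixels:
- Lug dot: (185.7,101)
- Saddle: (276.8,49.7)
- Plate edges: left (253.7,32.7)–(254,175.3), right (296.2,32.7)–(293,150)
- Paddle centre: (277.3,173.3)

Run:
```python
from h import *
d=grab('wrist');t=grab('top')
P=lambda n,a,b,z:print(n,onz(d,*a,z).round(1),onz(t,*b,z).round(1))
P('lug',(185.7,101),(264.3,224.3),80)
P('saddle',(276.8,49.7),(307,188.7),58)
P('paddle',(277.3,173.3),(323.5,249),119)
for a,b in(((253.7,32.7),(254,175.3)),((296.2,32.7),(293,150))):
    p,q=onz(d,*a,8),onz(d,*b,8);print(p,q,np.arctan2(*(p-q)[[1,0]]),np.linalg.norm(p-q))
p,q=onz(d,253.7,32.7,8),onz(d,296.2,32.7,8);print('w',np.linalg.norm(p-q))
tp=lambda x,y:onz(t,140+x/4,130+y/4,8)
p,q=tp(605,208),tp(675,538);print('top L',p,q,np.arctan2(*(p-q)[[1,0]]),np.linalg.norm(p-q))
p,q=tp(698,190),tp(772,518);print('top R',p,q,np.arctan2(*(p-q)[[1,0]]))
p,q=[onz(t,140+x/4,130+y/4,z) for x,y,z in((365,125,125),(392,535,125))];print('unit front',p,q,np.arctan2(*(p-q)[[1,0]]))
p,q=[onz(d,120+x/3,20+y/3,80) for x,y in((85,195),(200,209))];print('lug edge',np.arctan2(*(p-q)[[1,0]]))
p,q=[onz(d,120+x/3,20+y/3,80) for x,y in((85,270),(200,282))];print('lug edge',np.arctan2(*(p-q)[[1,0]]))
```

```text
lug [541.1 134.   80. ] [540.3 133.1  80. ]
saddle [626.8  37.1  58. ] [626.3  36.1  58. ]
paddle [485.7   4.6 119. ] [487.6   4.5 119. ]
[647.98438926  72.20796493   8.        ] [450.47798068  26.28215261   8.        ] 0.22846824841500318 202.77564368092393
[661.32069924  14.88409949   8.        ] [503.25278183 -23.38415908   8.        ] 0.23752975438970653 162.6343325616963
w 58.85475946695834
top L [648.73108413  69.9986917    8.        ] [451.77241116  25.34132335   8.        ] 0.2229649532808589 201.95791494144987
top R [661.04752802  13.80811402   8.        ] [464.84699385 -32.13937128   8.        ] 0.23004074498051622
unit front [673.73980266 208.46649322 125.        ] [452.09636595 187.28273638 125.        ] 0.09528640089157096
lug edge 1.6840732162277234
lug edge 1.6983228781566784
```

```bash
cat >> h.py <<'E'
PAD=np.array([540.7,133.6]); PHI=1.665
dv=lambda a:np.array([np.cos(a),np.sin(a)])
E
python3 - <<'E'
from h import *
a=.231; s=np.array([626.6,36.6]); g=s-50*dv(a)
o=[np.pi,0,a]
robot.move_gripper(1.0)
robot.move_ptp([*g,120],o)
print(robot.move_linear([*g,34],speed=80,f_stop=8))
robot.move_gripper(0.2)
print(robot.current_tcp_pos(),robot.current_gripper_width(),robot.current_finger_force())
robot.move_linear([*g,90],speed=80)
print(robot.current_contact_force(),robot.current_gripper_width())
o2=[np.pi,0,PHI]
g2=PAD-(85+50)*dv(PHI)
robot.move_ptp([*g2,90],o2)
robot.move_linear([*g2,60],speed=80)
d=grab('wrist','w2.png');grab('top','t2.png')
print(robot.current_tcp_pos(),robot.current_eef_rot(),robot.current_t())
print('pad dot',proj(d,[*PAD,80]),'saddle exp',proj(d,[*(PAD-85*dv(PHI)),84]))
E
```

```text
False
[577.81375206  25.38477278  33.95562545] 0.38379198874844694 29.99261051416397
[-0.35346426 -0.73280683 -6.79503734] 0.3865739177047201
[553.85812127  -0.90499263  60.3925562 ] [3.14076631e+00 2.78336829e-04 1.66494893e+00] 8.75
pad dot [254.86494323 -52.93210283] saddle exp [255.1351465  184.02919435]
```

View pics/w2.png

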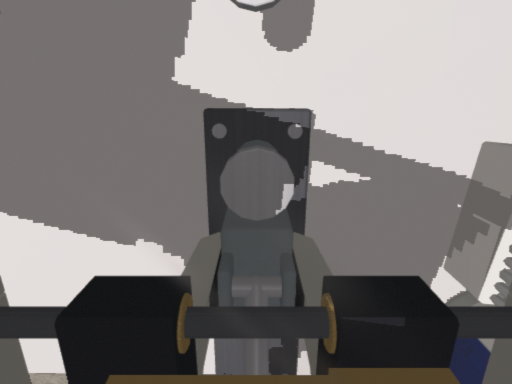

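Wrist view: the saddle is at (257.5,185) against (255,184) expected, so it sits about 1 mm toward +x. The lug end is just visible at (255,10). I'll lower, slide closer, and measure the dot and saddle in one frame.

Run:
```python
from h import *
f=np.array([-1.0,.4])
g=lambda k:PAD-(k+50)*dv(PHI)+f
robot.move_linear([*g(85),37.5],speed=60)
robot.move_linear([*g(38),37.5],speed=80)
d=grab('wrist','w3.png');t=grab('top')
print(robot.current_tcp_pos(),robot.current_t(),robot.current_contact_force())
print('dot exp',proj(d,[*PAD,80]),'sad exp',proj(d,[*(PAD-38*dv(PHI)),61]))
print('top dot exp',proj(t,[*PAD,80]),'sad exp',proj(t,[*(PAD-38*dv(PHI)),61]))
a=cv2.resize(d['img'][0:240,150:370],None,fx=2,fy=2,interpolation=cv2.INTER_CUBIC)
b=cv2.resize(t['img'][200:250,240:300],(360,300),interpolation=cv2.INTER_CUBIC)
c=np.zeros((480,800,3),np.uint8);c[:,:440]=a;c[:300,440:]=b
cv2.imwrite('pics/c3.png',c)
```

```text
[548.14688351  46.0660223   37.5444824 ] 10.1083 [-0.52645921 -1.38257508 -5.55213282]
dot exp [257.31483153  88.58771893] sad exp [256.99760782 184.90976361]
top dot exp [264.05940929 224.11586224] sad exp [280.61496401 223.45056969]
```

View pics/c3.png

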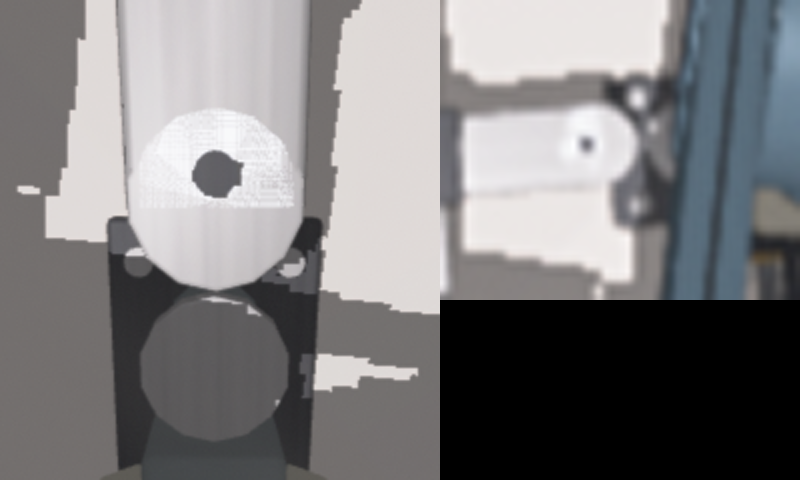

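Crop c3: the dot is at (258,87) and the saddle at (257.2,183). Both agree with prediction to under 1 mm, relative included. I'll slide in, set the jack down and release.

Run:
```python
from h import *
f=np.array([-.8,.4])
g=PAD-50*dv(PHI)+f
robot.move_linear([*g,37.5],speed=50)
print(robot.current_contact_force())
print(robot.move_linear([*g,33.3],speed=15,f_stop=4),robot.current_tcp_pos(),robot.current_contact_force())
robot.move_gripper(1.0)
robot.move_linear([*g,150],speed=120)
# paddle press start
p=PAD-(50+112*np.cos(.55)-6*np.sin(.55))*dv(PHI)
robot.move_gripper(0.0)
robot.move_ptp([*(p-20*dv(PHI)),200],[np.pi,0,PHI])
d=grab('wrist','w4.png');grab('top','t4.png');grab('scene','s4.png')
print(robot.current_t(),robot.current_tcp_pos(),p)
for n in('wrist','top','scene'):
    d=grab(n);print(n,[proj(d,x).round(1) for x in([*p,119],[*PAD,80])])
a=cv2.imread('pics/w4.png')
b=cv2.resize(cv2.imread('pics/t4.png')[180:290,220:330],(288,288),interpolation=cv2.INTER_CUBIC)
c=np.zeros((384,800,3),np.uint8);c[:,:512]=a;c[:288,512:]=b;cv2.imwrite('pics/c4.png',c)
```

```text
[-0.83811464  0.15495743 -6.14852806]
True [544.92082221  83.92479427  33.89827836] [-0.61429475  0.07977846  6.13142819]
15.65 [555.34964597 -26.81366685 199.21285876] [554.08975006  -8.11547446]
wrist [array([256.4, 187.5]), array([256.7,  -6. ])]
top [array([329.6, 218.3]), array([264.1, 224.1])]
scene [array([245.5, 212.7]), array([232.5, 203.5])]
```

View pics/c4.png

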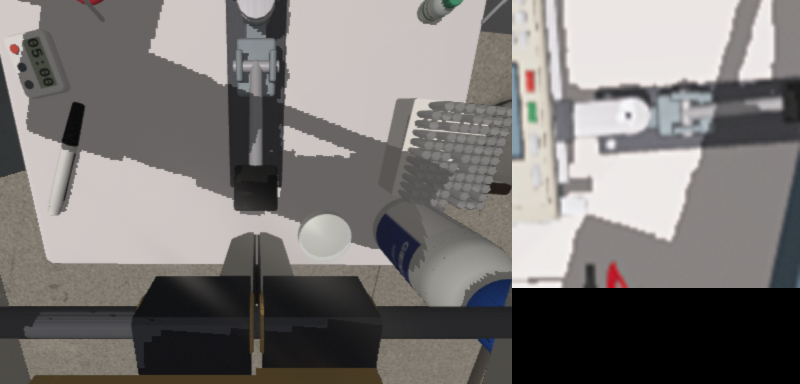

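Paddle at (256,187), as predicted, and the surroundings are clear. Doing the trial stroke.

```bash
cat >> h.py <<'E'
def pt(a,dz=0):
    k=50+112*np.cos(a)-6*np.sin(a)
    return [*(PAD-k*dv(PHI)),56+112*np.sin(a)+6*np.cos(a)+19+dz]
def press():
    robot.move_linear(pt(.55,8),speed=100)
    for a in(.5,.38,.25,.12):
        robot.move_linear(pt(a),speed=60)
    r=robot.move_linear(pt(0,-6),speed=25,f_stop=18)
    print('stop',r,'tip z',robot.current_tcp_pos()[2]-19,robot.current_contact_force(),robot.current_t())
E
python3 - <<'E'
from h import *
s0=grab('scene','a_up.png')
press(); robot.sleep(.5)
print(robot.current_contact_force(),robot.current_tcp_pos())
grab('scene','a_dn.png');w=grab('wrist','w_dn.png')
for a in(.12,.25,.38,.5):robot.move_linear(pt(a),speed=60)
robot.move_linear(pt(.55,20),speed=80); robot.sleep(.7)
grab('scene','a_up2.png')
print(robot.current_contact_force(),robot.current_t())
I=[cv2.resize(cv2.imread(f'pics/{n}.png')[150:280,180:310],(266,266),interpolation=cv2.INTER_CUBIC) for n in('a_up','a_dn','a_up2')]
c=np.zeros((566,798,3),np.uint8);c[:266]=np.hstack(I);c[266:,:400]=cv2.resize(w['img'],(400,300));cv2.imwrite('pics/c5.png',c)
for n in('a_dn','a_up2'):
    x=cv2.absdiff(cv2.imread('pics/a_up.png'),cv2.imread(f'pics/{n}.png'))[150:200,180:285].max(2);print(n,x.mean(),(x>25).sum())
E
```

```text
stop True tip z 61.43771792243146 [-3.99427832  0.98976698 14.06420492] 18.7417
[-4.11152006  1.66441425 13.19315358] [555.91394993 -27.05835384  80.54242846]
[0.21763831 0.45978544 0.1619527 ] 22.125
a_dn 42.28933333333333 2727
a_up2 22.09447619047619 1352
```

View pics/c5.png

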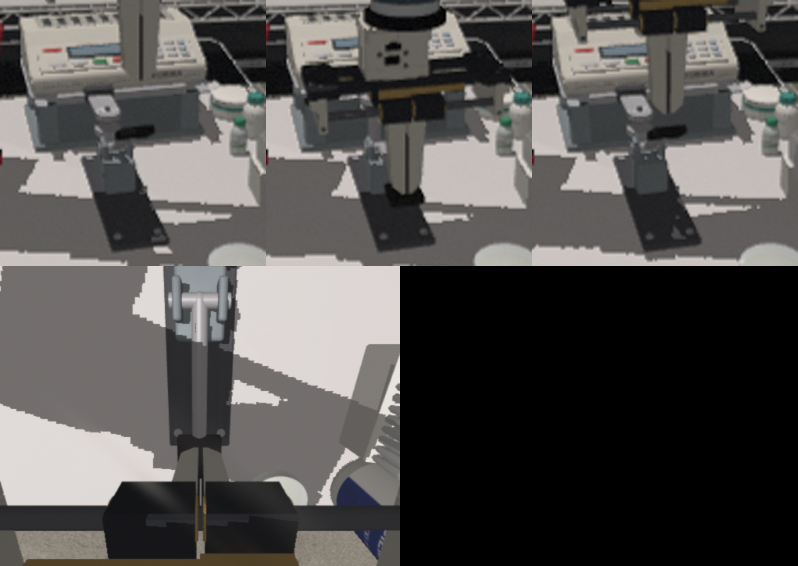

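The trial stroke reached the stop at tip z 61.4, and in the third panel the handle is back up with the jack plate unmoved. I'll check that the unit rose by comparing the left side of the unit in the up, down and up-again frames.

Run:
```python
from h import *
I=[cv2.resize(cv2.imread(f'pics/{n}.png')[150:230,180:230],(265,424),interpolation=cv2.INTER_CUBIC) for n in('a_up','a_dn','a_up2')]
cv2.imwrite('pics/c6.png',np.hstack(I))
```

```text
(no output)
```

View pics/c6.png

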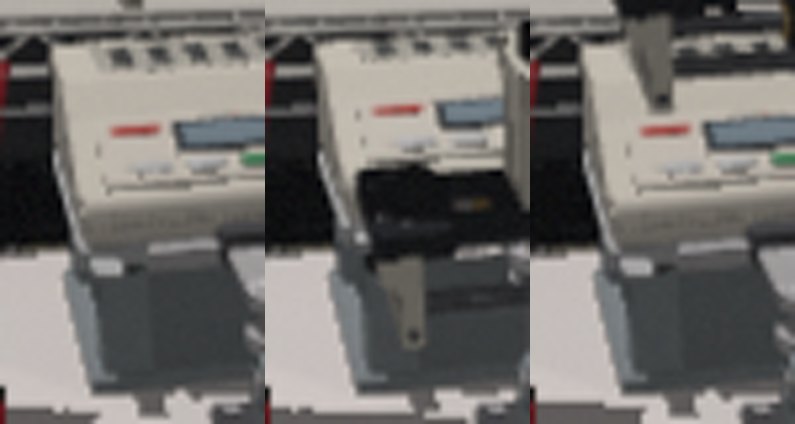

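The red key's row goes 130 → 110 → 130, so the unit rose and came back to rest. Now the final stroke and hold.

Run:
```python
from h import *
def red(f):
    h=cv2.imread(f'pics/{f}.png')[165:180,195:215].astype(int);m=(h[...,2]-h[...,1])>60;return np.argwhere(m).mean(0)
press(); robot.sleep(.8)
grab('scene','b_dn.png')
print(robot.current_contact_force(),robot.current_tcp_pos(),[red(x) for x in('a_up','a_dn','a_up2','b_dn')],robot.current_t())
```

```text
stop True tip z 61.4450789668458 [-4.17186445  1.74661276 14.1995741 ] 24.5667
[-3.46441478  1.07131351 12.35300774] [555.95747833 -27.11609542  80.53024477] [array([ 9. , 10.5]), array([ 5. , 10.5]), array([ 9. , 10.5]), array([ 5. , 10.5])] 25.4167
```

```bash
python3 -c "
from bench import robot
print(robot.hand_in())"
```

```text
the job is handed in; nothing more can be done
None
```

I set the jack under the lift pad, centred to within about 1 mm by the cameras, and pumped it twice with the unit coming back to rest in between. I handed the job in at about 25 s with the handle held at its stop and the unit's front up; no result was shown.

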